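# Hold a spring clamp open astride the mitre fence and its stop block

### The job

Squeeze open the larger of the two spring clamps on the rack and lift it off, then lower it gaping over the top of the mitre gauge's wooden fence where the loose stop block stands against it, so that one jaw is behind the fence and the other in front of the block, both well down their faces and opposite the block. I am still setting the block, so touch neither block nor fence with the clamp, do not shift the block, leave the small clamp and the other things alone, and finish while still holding the clamp squeezed open there, ready to bite.

Things in the scene. Friction and masses are not known exactly. Their poses are not given: they have to be found in the camera images.
- clamp: The larger spring clamp, clothes-peg type: two pressed-steel levers on a pin with a coil spring, black vinyl grips and jaw pads, 18 mm wide, 160 mm long, 140 g. Stands handles up, biting the rack's rail. Origin on the pin; z to the handles, x along the pin (along the rail), y across from lever to lever. This body is the +y lever: when the clamp opens it leans with it.
- clamp_grip (a point): Point in the clamp's mid-plane 70 mm above the pin, between the grips (fixed to the +y lever). Shut, the grips spread like a V: outer faces 68 mm apart at their top, 78 mm above the pin, 44 mm at 40 mm above it. Pinch them near the top along y to open the jaws: about 9 N starts it, 17 N holds it fully open. Open, they are almost parallel, 23 mm apart, tops 83 mm above the pin.
- clamp_lever (a joint): Angle between the large clamp's levers, rad: 0 as it bites the rack's 12 mm rail, grows as the handles are squeezed (each lever turns by half of it), stop at 0.56 = fully open.
- clamp_jaw_a (a point): Middle of the inner face of the +y lever's jaw pad (20 mm wide, 18 mm tall, 8 mm thick) of the large clamp: 68 mm below the pin shut. Fully open the pads gape 49 mm and lie 64 mm below the pin. The jaws bow outwards between pin and pads: wood may reach up to 25 mm below the pin.
- clamp_jaw_b (a point): The same point on the other (-y) lever's jaw pad.
- rack: Clamp rack, fixed: an upright 12 mm plywood rail, 200 mm long, on a plank foot 120 x 200 x 18 mm. Origin on the table under the rail's middle; y along the rail, x across it; rail top 100 mm above the table. Two clamps bite it about 100 mm apart, the large one's pad centres 15 mm below the rail's top.
- small_clamp: The smaller spring clamp of the same make, 104 mm long, to be left on the rack; either clamp may be at either end of the rail. Origin on its pin.
- gauge: Mitre gauge, fixed, may be set at an angle: half-round casting (75 mm either side, 47 mm high) with a black knob (86 mm high) on the robot side; on its front a wooden fence 12 mm thick, 400 mm long, top 75 mm above the table. Origin on the table under the fence's rear face; x square to the fence, away from the robot: fence from x = 0 to 12 mm, y = -260 to +140 mm.
- stop: Loose stop block, light wood, 75 g, 18 mm thick (x), 60 mm wide (y), 80 mm tall, standing on the table, its rear against the fence's front; together 30 mm thick. Origin under its centre, x square to the fence and away from it: the fence's rear face is at x = -21 mm, the block's front face at +9 mm.
- stop_top (a point): Middle of the stop block's top, 80 mm above the table.
- glue: Yellow glue bottle, 62 mm diameter, 170 mm tall; leave alone.
- tape: Tape measure, 72 x 36 x 64 mm tall; leave alone.
- push_stick: Plywood push stick lying on the table, about 250 mm long; leave alone.

How it is judged (in metres and radians):
On the way, in this order (a step that is already met when the one before it is completed fails the run):
1. the large clamp is squeezed open, clear of the rail it was biting (value of joint clamp_lever above 0.25 rad and height (world z) of clamp_jaw_a below 0.1 m and contact force between the fingers and clamp above 2 N), for 0.1 s.
2. the clamp is lifted off the rack, held open (value of joint clamp_lever above 0.25 rad and height (world z) of each of clamp_jaw_a, clamp_jaw_b above 0.112 m and contact force between clamp and rack below 0.1 N), for 0.1 s.
At the end, for the whole second after the job is handed in: Fingers hold the large clamp open and still, touching no fence, block or rack; one pad 2 mm or more clear behind the fence, the other in front of the block, pad centres 15 mm or more below the fence top, 12 mm above the table, within 25 mm of the block's middle; block moved under 6 mm (((x of clamp_jaw_a in the frame of stop above 0.011 m and x of clamp_jaw_b in the frame of stop below -0.0235 m) or (x of clamp_jaw_b in the frame of stop above 0.011 m and x of clamp_jaw_a in the frame of stop below -0.0235 m)) and y of clamp_jaw_a in the frame of stop between -0.025 and 0.025 m and z of clamp_jaw_a in the frame of stop between 0.012 and 0.06 m and y of clamp_jaw_b in the frame of stop between -0.025 and 0.025 m and z of clamp_jaw_b in the frame of stop between 0.012 and 0.06 m and contact force between the fingers and clamp above 3 N and contact force between clamp and stop below 0.1 N and contact force between clamp and gauge below 0.1 N and contact force between clamp and rack below 0.1 N and linear speed of clamp below 0.02 m/s and angle between stop's own z axis and vertical below 0.05 rad and distance of stop from where it was at the start of the episode below 0.006 m); the arm keeps its last pose, push and grip.
It fails at once if the stop block is shifted or knocked over (distance of stop from where it was at the start of the episode above 0.006 m or angle between stop's own z axis and vertical above 0.15 rad).
It fails at once if the clamp touches the fence or block (over 1 N) (contact force between clamp and gauge above 1 N or contact force between clamp and stop above 1 N).
It fails at once if the small clamp is taken or knocked (distance of small_clamp from where it was at the start of the episode above 0.012 m).
It fails at once if a bystander is disturbed (distance of any of glue, tape, push_stick from where it was at the start of the episode above 0.02 m).
It also fails if it takes over 35 s, if anything falls off the work surface, if the arm or the gripper's body presses on something with over 40 N, if the wrist force passes 120 N, or if a joint passes its speed limit or range.

### The arm

A 6-joint arm with a two-finger parallel gripper is mounted at the origin on the work surface. World frame = base frame: x ahead of the robot, y to its left, z up, the work surface at z = 0. Lengths are in m, angles in degrees, forces in N, time in s.
With the tool pointing down it reaches from about 0.3 to 0.75 m from the base axis. Payload 8.5 kg.
Tool frame: the origin (TCP) lies midway between the tips of the shut fingers; the grasp point (between the pads) lies 19 mm behind it (manip.grasp_offset is the distance from the TCP to the grasp point, in m); z points along the fingers, y is the line along which they close (so a half turn about z gives the same grasp; the last joint's range is limited). The gripper opens to 88 mm and grips with 3 to 60 N. Pads are 18 mm wide; open, the fingers measure 123 mm over their backs; the gripper's body (75 mm by 187 mm) begins 45 mm behind the grasp point.
Start: joints at [-79.372, 21.807, 74.336, -0, 83.858, -12.336], TCP at [0.215, -0.506, 0.239] pointing down, gripper open.
Joint ranges: [-178.18, 178.18], [-50.72, 133.34], [12.68, 142.11], [-81.47, 261.47], [9.98, 163.14], [-165.26, 165.26]. Speed limits (degrees/s): [136.94, 136.94, 180, 180, 180, 180].

### API

Orientations are given as [roll, pitch, yaw] about the fixed x, y, z axes, in that order (R = Rz(yaw) Ry(pitch) Rx(roll)).
In Python, from workcell import manip, optics, finder gives the robot as it stands.
- The arm moves only by the shell command python3 -m creep 'ROWS' [FORCE]. ROWS is JSON, a list of rows, each an object of numbers: "tx", "ty", "tz": the shift along the tool's x, y, z normalised to -1 to 1, where 1 is 3 cm; "wx", "wy", "wz": the turn, a rotation vector about the tool's x, y, z normalised to -1 to 1, where 1 is 5 degrees; "hand": the opening, from -1 (shut) to 1 (fully open). In form: [{"tx": .., "ty": .., "tz": .., "wx": .., "wy": .., "wz": .., "hand": ..}, ...]. A call has 1 to 12 rows; each row shifts and turns the commanded pose from where the row before left it, along the tool's axes as they then stand; what a row does not reach is not made up. A row lasts 1/12 s, in which the tool goes at most 41.7 mm and 7.16 degrees, less where a joint would pass 70% of its speed; a pose out of reach is approached as far as the arm can. A call with a number of a shift or a turn outside -1 to 1 is refused whole. A call with a gripper value outside its range is refused whole. The fingers move at their own pace and stop on an object; FORCE is the grip in N (left out, the last holds). Time passes only in rows, so rows that do not move let the fingers close. It gives the time, the measured TCP pose, the force, the opening and the grip force at its end, in the units of the state.
- manip.sense(): the state, without advancing time (a new reading comes with each control period).
- optics.capture(name): name is "scene" or "top"; returns a dict with "pixels" (420x560x3 uint8, red, green, blue), "fx", "fy", "cx", "cy" (pixels), "k1" (the pictures are not rectified: a ray, as slopes to the right and down, at radius r is drawn at 1 + k1 r^2 times it, then the intrinsics apply), "R" (3x3) and "t" (3): a world point X has camera coordinates R X + t. Camera axes: x right, y down, z forward; pixel columns grow to the right and rows downward; lengths in m; the calibration is good to about 2 mm. A picture is of the moment at which its call begins. There is no depth.
- manip.sign_off(): hands the job in; it is judged then, once.
Trained networks look in the newest picture that a camera, given by its name, has taken for a name from the list of things; names that differ only in an ending like _2 or _b are one class to them, and where a whole thing is asked for, a point or a joint stands for the part that bears it (a point fixed in the world has none). Each returns a list of dicts, best first, with "conf" (0 to 1); they miss things now and then, are a little off and sometimes report something else, mostly with a low value. They report only what shows in the picture. A call takes as long as a camera call.
- finder.silhouettes(thing, camera): "pixels" (420x560 bool, what is visible of it) and "rect" ([centre column, centre row, width, height] in pixels, round what is visible of it).
The state is a dict: "t": time; "joints": joint angles; "qd": joint speeds; "joint_efforts": joint torques, N m; "ee_pos": TCP position; "eef_rot": TCP orientation; "force": force on the tool from outside, world axes, zero at the start; "torque": the same for the moment, N m; "width": finger opening in m; "gripper_force": force on a finger pad.
Only numpy, scipy, OpenCV 4.12 (cv2) and the standard library are available. Lean on these libraries where they do the work, as an engineer would, in place of code of your own. Each camera call takes 0.05 s, during which the arm holds its last target. There are 200 camera calls.

## Working session

There is one attempt and no reset: what is moved stays moved. The work goes in short steps, Python scripts to look and compute and a shell command to move; the robot and the scene stay as the last step left them, time stands still between calls to the robot, and variables do not carry over. Pictures are saved under pics/ and viewed, at most 10 in all, crops included, and the job is handed in when it is done.

```bash
mkdir -p pics; ls; python3 - <<'E'
from workcell import manip, optics, finder
import cv2, numpy as np
s=manip.sense(); print(s)
ims=[]
for n in ["scene","top"]:
    c=optics.capture(n); cv2.imwrite(f"pics/{n}0.png",c["pixels"][:,:,::-1])
    print(n,[c[k] for k in("fx","fy","cx","cy","k1")],np.round(c["R"],4).tolist(),np.round(c["t"],4).tolist())
    for th in ["clamp","small_clamp","stop","gauge","rack","glue","tape","push_stick"]:
        for d in finder.silhouettes(th,n)[:2]: print(th,round(d["conf"],2),np.round(d["rect"],1),d["pixels"].sum())
E
```

```text
pics
{'t': 0.0, 'joints': array([-7.93713686e+01,  2.18425202e+01,  7.43839311e+01,  1.85163172e-03,
        8.38574040e+01, -1.23375233e+01]), 'qd': array([ 0.00293712,  0.05875779, -0.01392698, -0.07933305, -0.03260093,
       -0.12209911]), 'joint_efforts': array([ 2.01693889e-03, -4.37927914e+01, -2.24555612e+01,  7.14476220e-02,
        3.53208475e-02, -1.23351124e-04]), 'ee_pos': array([ 0.21454225, -0.50613807,  0.23812827]), 'eef_rot': array([-1.79918475e+02, -1.97155583e-02,  2.29659412e+01]), 'force': array([-0.28966705,  1.19520064,  0.35476929]), 'torque': array([ 0.01316746, -0.03968051,  0.00592672]), 'gripper_force': 0.0, 'width': 0.08817016651186498}
scene [409.31336706405693, 409.31336706405693, 284.361609227609, 208.44498650800992, -0.03146719504723886] [[0.7513, 0.6599, -0.0133], [0.5456, -0.6322, -0.5502], [-0.3714, 0.4061, -0.8349]] [-0.4495, -0.2355, 1.2384]
clamp 0.95 [340.5 123.9  23.7  60.3] 705
stop 0.67 [186.8 303.3  28.2  37.6] 606
gauge 0.63 [207.6 263.1 113.9 147.1] 3433
rack 0.61 [316.9 171.9  87.1  74.1] 3087
glue 0.57 [365.1 233.5  32.7  55.7] 1241
glue 0.56 [185.2 303.9  27.7  36.3] 648
tape 0.82 [296.8 276.4  20.4  41.1] 648
push_stick 0.67 [237.4 371.1 108.5  94.5] 2636
push_stick 0.4 [306.  146.2  11.2  34.5] 284
top [390.00006711121415, 390.00006711121415, 279.42783591237844, 209.2513582264694, -0.09831626424326133] [[0.0203, -0.9993, 0.0328], [-0.9951, -0.0234, -0.0961], [0.0968, -0.0307, -0.9948]] [-0.0232, 0.6257, 0.9992]
clamp 0.58 [153.3 237.4  32.   31.9] 449
small_clamp 0.48 [198.2 251.1  16.3  17.5] 140
stop 0.55 [378.1 240.9  25.8   8.1] 203
gauge 0.56 [334.6 268.2 150.1  47.9] 1946
rack 0.88 [189.5 247.9  84.8  67.8] 2902
glue 0.65 [232.1 160.3  25.1  32.6] 668
tape 0.85 [296.5 189.9  26.7  26.9] 431
tape 0.75 [233.2 161.5  28.5  31.6] 673
push_stick 0.84 [377.8 183.5  23.5  95.8] 1342
```

```bash
python3 - <<'E'
import cv2
a=cv2.imread("pics/scene0.png")[80:430,150:430]; b=cv2.imread("pics/top0.png")[130:310,120:440]
cv2.imwrite("pics/s1.png",cv2.resize(a[:300],None,fx=2,fy=2,interpolation=2))
cv2.imwrite("pics/t1.png",cv2.resize(b,None,fx=2.5,fy=2.5,interpolation=2))
E
```

```text
(no output)
```

View pics/s1.png

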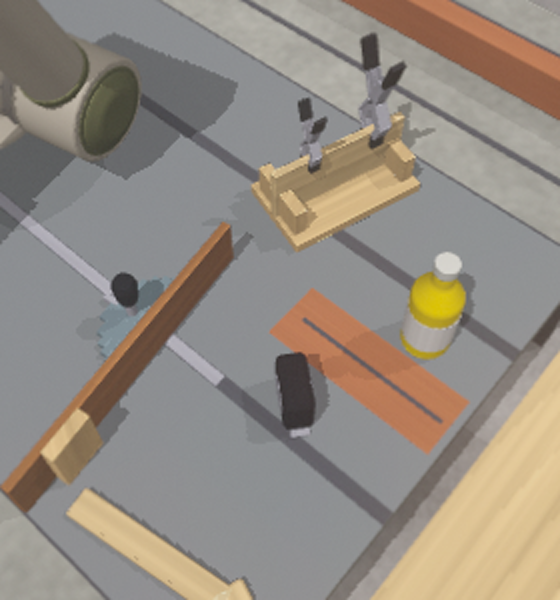

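View pics/t1.png

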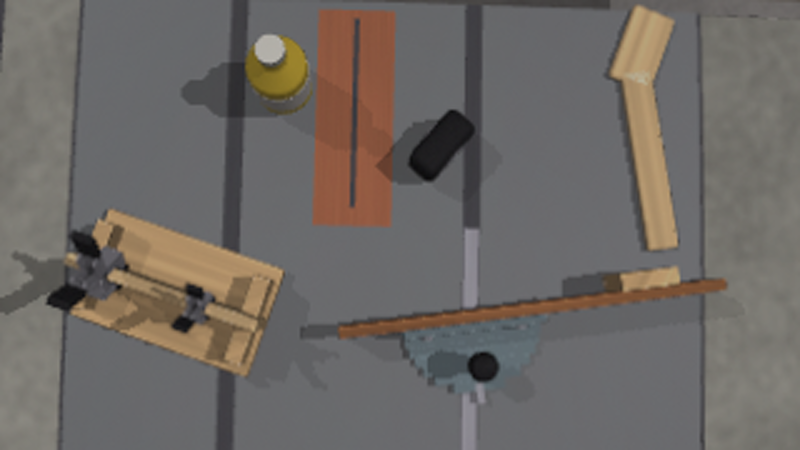

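The scene picture shows the large clamp at the far end of the rail: grip tops near (335,102) and (348,117) in full-frame pixels, with the small clamp at (306,146). The block is at about (186,303) on the fence. The top picture agrees, with the large clamp at (155,238), the small one at (198,252) and the block at (379,241). Next I'll magnify both.

```bash
python3 - <<'E'
import cv2,numpy as np
S=cv2.imread("pics/scene0.png");T=cv2.imread("pics/top0.png")
def c(im,x0,y0,w,h,f):
    o=cv2.resize(im[y0:y0+h,x0:x0+w],None,fx=f,fy=f,interpolation=cv2.INTER_CUBIC)
    for x in range(x0,x0+w,10): cv2.putText(o,str(x),(int((x-x0)*f),8),0,.3,(0,255,255)); cv2.line(o,(int((x-x0)*f),10),(int((x-x0)*f),14),(0,255,255))
    for y in range(y0,y0+h,10): cv2.putText(o,str(y),(0,int((y-y0)*f)+3),0,.3,(0,255,255));cv2.line(o,(20,int((y-y0)*f)),(24,int((y-y0)*f)),(0,255,255))
    return o
m=np.vstack([np.hstack([c(S,300,90,80,60,5),c(T,130,205,80,60,5)]),np.hstack([c(S,150,270,80,60,5),c(T,345,215,80,60,5)])])
cv2.imwrite("pics/m1.png",m)
E
```

```text
(no output)
```

View pics/m1.png

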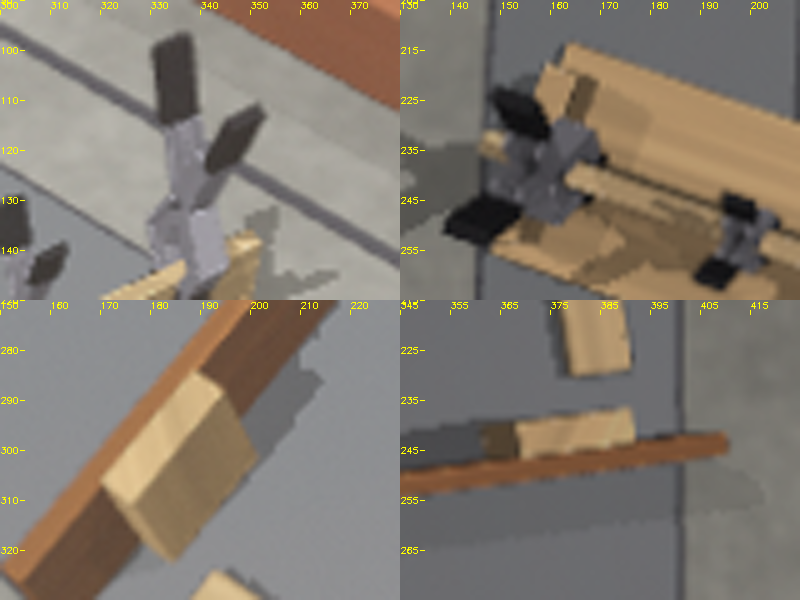

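The mosaic shows the block's corners clearly. In the scene view the top face is about (189,284), (194,288), (176,310), (171,306), and in the top view about (369,240)–(392,243). The large clamp's grip tips are at (334,98) and (350,111) in the scene view and (154,225) and (143,253) in the top view. Next I fit poses to these points.

```bash
cat > h.py <<'E'
import numpy as np, cv2
from workcell import manip, optics, finder
from scipy.optimize import least_squares
cam={n:optics.capture(n) for n in("scene","top")}
def proj(n,X):
    c=cam[n]; P=np.atleast_2d(X)@np.array(c["R"]).T+c["t"]; u=P[:,:2]/P[:,2:]
    u=u*(1+c["k1"]*(u**2).sum(1,keepdims=True)); return u*[c["fx"],c["fy"]]+[c["cx"],c["cy"]]
def place(p,X):
    a=p[2]; R=np.array([[np.cos(a),-np.sin(a),0],[np.sin(a),np.cos(a),0],[0,0,1]]); return np.atleast_2d(X)@R.T+[p[0],p[1],0]
def fit(obs,model,p0):
    f=lambda p: np.concatenate([(proj(n,model(p,m))[0]-uv) for n,m,uv in obs])
    r=least_squares(f,p0,loss="soft_l1",x_scale=0.05); return r.x,np.round(f(r.x).reshape(-1,2),1)
def inter(n,uv,z):  # pixel -> world on plane z
    c=cam[n]; g=lambda q: proj(n,[q[0],q[1],z])[0]-uv
    return least_squares(g,[.4,0]).x
E
cat > m.py <<'E'
from h import *
for n in cam: print(n,"C",np.round(-np.array(cam[n]["R"]).T@cam[n]["t"],3))
# gauge+stop: p=[gx,gy,yaw, s(block y in gauge), Hb, Hf]
def gm(p,m):
    k,x,y,z=m
    if k=="f": return place(p,[x,y,p[5]])
    return place(p,[.021+x,p[3]+y,p[4] if z else 0])
t=[("top",("f",.012,-.26),(410.6,241.4)),("top",("f",0,-.26),(411,245.4)),("top",("f",.012,.14),(255.2,260.4)),("top",("f",0,.14),(256,265.2))]
obs=[(n,(m[0],m[1],m[2],0),u) for n,m,u in t]
obs+=[("scene",("f",0,.14,0),(258.8,193)),
 ("scene",("b",-.009,.03,1),(188.8,284)),("scene",("b",.009,.03,1),(194.4,288.4)),("scene",("b",.009,-.03,1),(175.6,310)),("scene",("b",-.009,-.03,1),(170.6,305.6)),
 ("scene",("b",.009,-.03,0),(185,322.4)),("scene",("b",.009,.03,0),(201.6,301)),
 ("top",("b",.009,-.03,1),(391.4,236.2)),("top",("b",-.009,-.03,1),(392.2,243)),("top",("b",.009,.03,1),(369,240.2)),("top",("b",-.009,.03,1),(368.4,247))]
g0=inter("top",(309,262),.075)
p,r=fit(obs,gm,[*g0,.1,-.12,.08,.075]); print("gauge",np.round(p[:2],4),np.degrees(p[2]),p[3:],"\n",r.tolist())
print("stop world",place(p,[.021,p[3],0]), "wood mid",place(p,[.015,p[3],0]))
# rack: p=[x,y,yaw,s,h]
def rm(p,m):
    x,y,z,c=m
    return place(p,[x,p[3]+y,p[4]+z] if c else [x,y,z])
obs=[("top",(.06,.1,.018,0),(164,213.6)),("top",(.06,-.1,.018,0),(233.6,238)),("top",(-.06,-.1,.018,0),(218.4,280.4)),
 ("scene",(-.006,.1,.1,0),(347,137.6)),("scene",(.006,.1,.1,0),(352.4,137)),("top",(0,.03,.1,0),None),
 ("scene",(.06,.1,.018,0),(359.5,171.5)),("scene",(.06,-.1,.018,0),(299.5,204)),
 ("top",(.034,0,.078,1),(153.6,224.6)),("top",(-.034,0,.078,1),(143.4,252.6)),
 ("scene",(-.034,0,.078,1),(334.2,97.6)),("scene",(.034,0,.078,1),(349.5,112.5))]
obs=[o for o in obs if o[2] is not None]
g0=inter("top",(190,248),.02)
q,r=fit(obs,rm,[*g0,.3,.05,.15]); print("rack",np.round(q[:2],4),np.degrees(q[2]),"s,h",q[3:],"\n",r.tolist())
print("clamp",place(q,[0,q[3],q[4]]))
# independent triangulation of grip tips
for a,b in (((153.6,224.6),(349.5,112.5)),((143.4,252.6),(334.2,97.6))):
    w=least_squares(lambda X:np.r_[proj("top",X)[0]-a,proj("scene",X)[0]-b],[.35,.3,.2]);print("tip",w.x,w.cost)
ov=[]
for n in ("scene","top"):
    im=cam[n]["pixels"][:,:,::-1].copy(); im=cv2.resize(im,None,fx=4,fy=4,interpolation=2)
    def L(a,b,col): 
        u=proj(n,[a,b])*4+2; cv2.line(im,*[tuple(int(v) for v in k) for k in u],col,1)
    for x in(0,.012): L(place(p,[x,-.26,.075])[0],place(p,[x,.14,.075])[0],(255,0,0))
    for z in(0,.08):
        c=place(p,[[.021+a,p[3]+b,z] for a,b in((-.009,-.03),(.009,-.03),(.009,.03),(-.009,.03))])
        for i in range(4): L(c[i],c[(i+1)%4],(0,0,255))
    for z,w,h in((.018,.06,.1),(.1,.006,.1)):
        c=place(q,[[a,b,z] for a,b in((-w,-h),(w,-h),(w,h),(-w,h))])
        for i in range(4): L(c[i],c[(i+1)%4],(0,255,0))
    for sg in(-1,1):
      for dx in(-.009,.009):
        c=place(q,[[0,q[3]+dx,q[4]],[sg*.022,q[3]+dx,q[4]+.04],[sg*.034,q[3]+dx,q[4]+.078]])
        L(c[1],c[2],(0,255,255))
      c=place(q,[[sg*.034,q[3]+d,q[4]+.078] for d in(-.009,.009)]);L(c[0],c[1],(0,255,255))
    ov.append(im)
S,T=ov
mos=np.vstack([np.hstack([S[4*85:4*85+300,4*285:4*285+400],T[4*205:4*205+300,4*130:4*130+400]]),np.hstack([S[4*260:4*260+300,4*150:4*150+400],T[4*200:4*200+300,4*330:4*330+400]])])
cv2.imwrite("pics/ov1.png",mos)
E
python3 m.py
```

```text
scene C [ 0.926 -0.355  0.898]
top C [0.526 0.022 1.055]
gauge [ 0.4995 -0.0926] 8.155882840685171 [-0.17739996  0.07790212  0.06692657] 
 [[-0.4, -0.5], [-0.1, 0.1], [0.9, 0.2], [0.7, 0.1], [1.6, -0.4], [-0.5, -0.5], [0.3, -0.6], [0.6, 0.5], [-0.9, 0.4], [-0.6, -0.0], [-0.2, -0.1], [-0.4, 0.2], [-0.2, 0.5], [-0.9, -0.8], [0.7, -0.6]]
stop world [[ 0.54545261 -0.26524775  0.        ]] wood mid [[ 0.5395133  -0.26609895  0.        ]]
rack [0.5229 0.2221] -17.553059915610127 s,h [0.05313949 0.15332659] 
 [[-0.5, -0.7], [0.5, -0.7], [0.7, 0.1], [2.0, -2.4], [-0.7, 1.1], [0.3, -0.2], [-1.6, -1.0], [-0.1, -1.7], [-0.9, 0.8], [-1.7, -0.6], [-0.0, 1.6]]
clamp [[0.53894389 0.27281051 0.15332659]]
tip [0.56870285 0.26247644 0.2343663 ] 0.6269893256744765
tip [0.50936667 0.2824819  0.23109224] 0.7081586527672036
```

View pics/ov1.png

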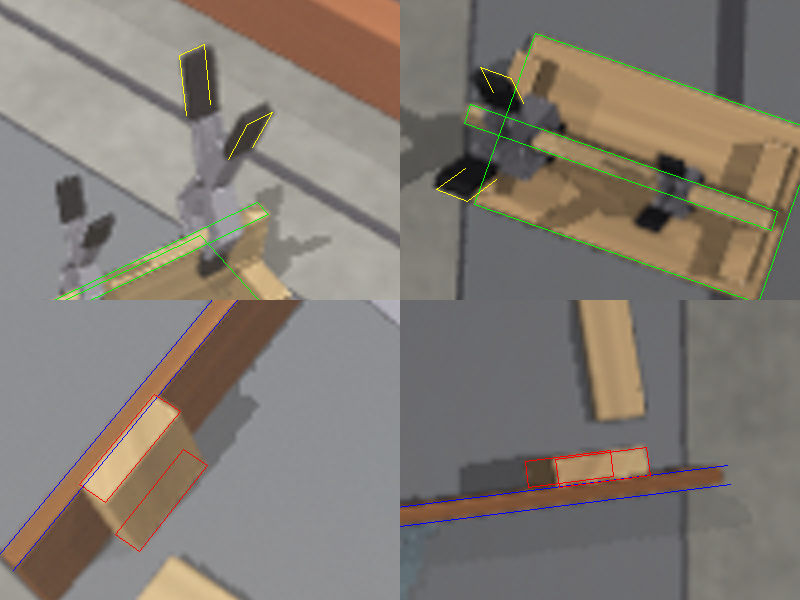

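The overlay matches the rack, block, fence and clamp grips to about 1–2 px. Grip tips triangulate to z ≈ 0.233, so the pin is at about 0.154 as expected. I need tool yaw 72.45 at the rack and 98.2 at the fence.

```bash
python3 -m creep '[{"wz":-0.99,"tz":-0.14,"hand":1},{"wz":-0.99,"tz":-0.14,"hand":1},{"wz":-0.99,"tz":-0.14,"hand":1},{"wz":-0.99,"tz":-0.14,"hand":1},{"wz":-0.99,"tz":-0.14,"hand":1},{"wz":-0.99,"tz":-0.14,"hand":1},{"wz":-0.99,"tz":-0.14,"hand":1},{"wz":-0.99,"tz":-0.14,"hand":1},{"wz":-0.99,"tz":-0.14,"hand":1},{"wz":-0.99,"tz":-0.14,"hand":1},{"hand":1},{"hand":1}]' 30
python3 -m creep '[{"tx":1,"ty":0.09,"hand":1},{"tx":1,"ty":0.09,"hand":1},{"tx":1,"ty":0.09,"hand":1},{"tx":1,"ty":0.09,"hand":1},{"tx":1,"ty":0.09,"hand":1},{"tx":1,"ty":0.09,"hand":1},{"tx":1,"ty":0.09,"hand":1},{"tx":1,"ty":0.09,"hand":1},{"tx":1,"ty":0.09,"hand":1},{"tx":1,"ty":0.09,"hand":1},{"tx":1,"ty":0.09,"hand":1},{"tx":1,"ty":0.09,"hand":1}]'
```

```text
$[0]: bad value
$[0]: bad value
```

```bash
python3 -m creep '[{"tx":0,"ty":0,"tz":-0.14,"wx":0,"wy":0,"wz":-0.99,"hand":1},{"tx":0,"ty":0,"tz":-0.14,"wx":0,"wy":0,"wz":-0.99,"hand":1},{"tx":0,"ty":0,"tz":-0.14,"wx":0,"wy":0,"wz":-0.99,"hand":1},{"tx":0,"ty":0,"tz":-0.14,"wx":0,"wy":0,"wz":-0.99,"hand":1},{"tx":0,"ty":0,"tz":-0.14,"wx":0,"wy":0,"wz":-0.99,"hand":1},{"tx":0,"ty":0,"tz":-0.14,"wx":0,"wy":0,"wz":-0.99,"hand":1},{"tx":0,"ty":0,"tz":-0.14,"wx":0,"wy":0,"wz":-0.99,"hand":1},{"tx":0,"ty":0,"tz":-0.14,"wx":0,"wy":0,"wz":-0.99,"hand":1},{"tx":0,"ty":0,"tz":-0.14,"wx":0,"wy":0,"wz":-0.99,"hand":1},{"tx":0,"ty":0,"tz":-0.14,"wx":0,"wy":0,"wz":-0.99,"hand":1},{"tx":0,"ty":0,"tz":0,"wx":0,"wy":0,"wz":0,"hand":1}]' 30
```

```text
t: 1.92
ee_pos: [0.2146, -0.5066, 0.2815]
eef_rot: [180.0, 0.1, 72.6]
force: [-1.0, -0.9, -0.0]
width: 0.088
gripper_force: 0.0
```

```bash
python3 -m creep '[{"tx":1,"ty":0.09,"tz":0,"wx":0,"wy":0,"wz":0,"hand":1},{"tx":1,"ty":0.09,"tz":0,"wx":0,"wy":0,"wz":0,"hand":1},{"tx":1,"ty":0.09,"tz":0,"wx":0,"wy":0,"wz":0,"hand":1},{"tx":1,"ty":0.09,"tz":0,"wx":0,"wy":0,"wz":0,"hand":1},{"tx":1,"ty":0.09,"tz":0,"wx":0,"wy":0,"wz":0,"hand":1},{"tx":1,"ty":0.09,"tz":0,"wx":0,"wy":0,"wz":0,"hand":1},{"tx":1,"ty":0.09,"tz":0,"wx":0,"wy":0,"wz":0,"hand":1},{"tx":1,"ty":0.09,"tz":0,"wx":0,"wy":0,"wz":0,"hand":1},{"tx":1,"ty":0.09,"tz":0,"wx":0,"wy":0,"wz":0,"hand":1},{"tx":1,"ty":0.09,"tz":0,"wx":0,"wy":0,"wz":0,"hand":1},{"tx":1,"ty":0.09,"tz":0,"wx":0,"wy":0,"wz":0,"hand":1},{"tx":1,"ty":0.09,"tz":0,"wx":0,"wy":0,"wz":0,"hand":1}]'; python3 -m creep '[{"tx":1,"ty":0.09,"tz":0,"wx":0,"wy":0,"wz":0,"hand":1},{"tx":1,"ty":0.09,"tz":0,"wx":0,"wy":0,"wz":0,"hand":1},{"tx":1,"ty":0.09,"tz":0,"wx":0,"wy":0,"wz":0,"hand":1},{"tx":1,"ty":0.09,"tz":0,"wx":0,"wy":0,"wz":0,"hand":1},{"tx":1,"ty":0.09,"tz":0,"wx":0,"wy":0,"wz":0,"hand":1},{"tx":1,"ty":0.09,"tz":0,"wx":0,"wy":0,"wz":0,"hand":1},{"tx":1,"ty":0.09,"tz":0,"wx":0,"wy":0,"wz":0,"hand":1},{"tx":1,"ty":0.09,"tz":0,"wx":0,"wy":0,"wz":0,"hand":1},{"tx":1,"ty":0.09,"tz":0,"wx":0,"wy":0,"wz":0,"hand":1},{"tx":1,"ty":0.09,"tz":0,"wx":0,"wy":0,"wz":0,"hand":1},{"tx":1,"ty":0.09,"tz":0,"wx":0,"wy":0,"wz":0,"hand":1},{"tx":0,"ty":0,"tz":0,"wx":0,"wy":0,"wz":0,"hand":1}]'
```

```text
t: 2.92
ee_pos: [0.3542, -0.1714, 0.2807]
eef_rot: [180.0, 0.0, 72.3]
force: [1.1, 0.8, -0.1]
width: 0.0883
gripper_force: 0.0
t: 3.92
ee_pos: [0.4826, 0.1364, 0.2801]
eef_rot: [-180.0, -0.1, 72.5]
force: [-0.7, 0.1, -0.7]
width: 0.0882
gripper_force: 0.0
```

```bash
python3 -m creep '[{"tx":0.98,"ty":0.085,"tz":0,"wx":0,"wy":0,"wz":0,"hand":1},{"tx":0.98,"ty":0.085,"tz":0,"wx":0,"wy":0,"wz":0,"hand":1},{"tx":0.98,"ty":0.085,"tz":0,"wx":0,"wy":0,"wz":0,"hand":1},{"tx":0.98,"ty":0.085,"tz":0,"wx":0,"wy":0,"wz":0,"hand":1},{"tx":0.97,"ty":0.08,"tz":0,"wx":0,"wy":0,"wz":0,"hand":1},{"tx":0,"ty":0,"tz":0,"wx":0,"wy":0,"wz":0,"hand":1},{"tx":0,"ty":0,"tz":0,"wx":0,"wy":0,"wz":0,"hand":1}]'; cat > look.py <<'E'
import sys; from h import *
k,a,b=sys.argv[1],eval(sys.argv[2]),eval(sys.argv[3])
f=lambda n,o: cv2.resize(cam[n]["pixels"][o[1]:o[1]+100,o[0]:o[0]+100,::-1],(400,400),interpolation=2)
cv2.imwrite(f"pics/{k}.png",np.hstack([f("scene",a),f("top",b)]))
E
python3 look.py g1 290,70 100,190
```

```text
t: 4.5
ee_pos: [0.5379, 0.2693, 0.2799]
eef_rot: [-180.0, 0.0, 72.4]
force: [0.1, 0.5, 0.3]
width: 0.0877
gripper_force: 0.0
```

View pics/g1.png

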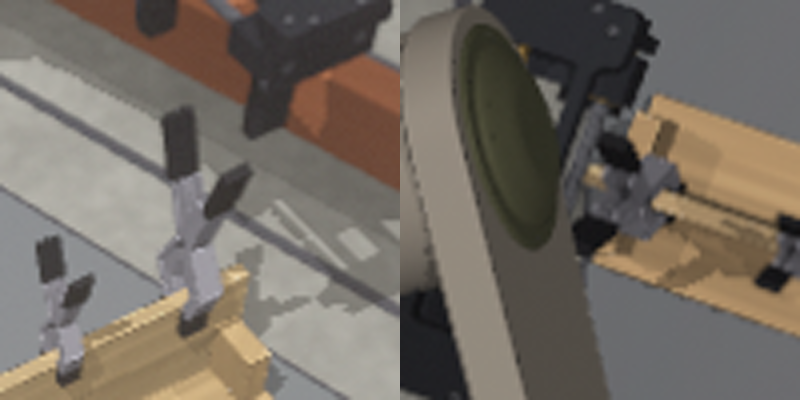

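The fingers straddle the clamp from above: in the scene view they are at about (328,80) and (355,100), either side of the grips at (335,98) and (350,113). I lower the hand and add 3 mm along the rail.

```bash
python3 -m creep '[{"tx":0.1,"ty":0,"tz":0.4,"wx":0,"wy":0,"wz":0,"hand":1},{"tx":0,"ty":0,"tz":0.5,"wx":0,"wy":0,"wz":0,"hand":1},{"tx":0,"ty":0,"tz":0.5,"wx":0,"wy":0,"wz":0,"hand":1},{"tx":0,"ty":0,"tz":0.4,"wx":0,"wy":0,"wz":0,"hand":1},{"tx":0,"ty":0,"tz":0.4,"wx":0,"wy":0,"wz":0,"hand":1},{"tx":0,"ty":0,"tz":0.35,"wx":0,"wy":0,"wz":0,"hand":1},{"tx":0,"ty":0,"tz":0,"wx":0,"wy":0,"wz":0,"hand":1},{"tx":0,"ty":0,"tz":0,"wx":0,"wy":0,"wz":0,"hand":1}]'; python3 look.py g2 290,70 100,190
```

```text
t: 5.27
ee_pos: [0.5387, 0.2708, 0.2046]
eef_rot: [-180.0, 0.0, 72.4]
force: [-0.2, 0.5, 1.0]
width: 0.0883
gripper_force: 0.0
```

View pics/g2.png

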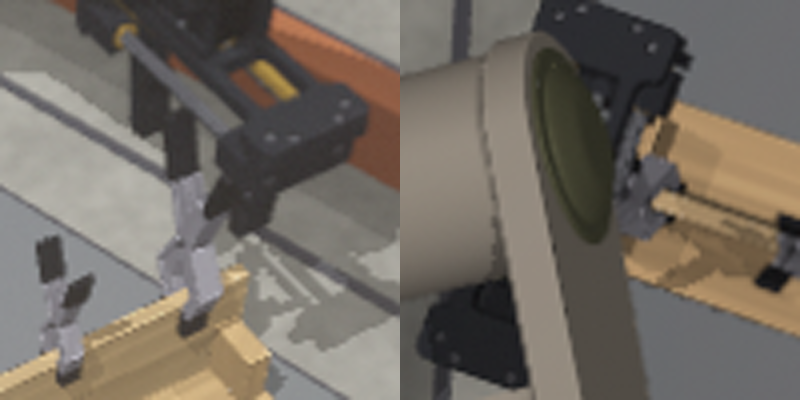

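The fingers, at about (328,105) and (351,125) in the scene view, sit either side of the grips. Squeeze.

```bash
python3 -m creep '[{"tx":0,"ty":0,"tz":0,"wx":0,"wy":0,"wz":0,"hand":-1},{"tx":0,"ty":0,"tz":0,"wx":0,"wy":0,"wz":0,"hand":-1},{"tx":0,"ty":0,"tz":0,"wx":0,"wy":0,"wz":0,"hand":-1},{"tx":0,"ty":0,"tz":0,"wx":0,"wy":0,"wz":0,"hand":-1},{"tx":0,"ty":0,"tz":0,"wx":0,"wy":0,"wz":0,"hand":-1},{"tx":0,"ty":0,"tz":0,"wx":0,"wy":0,"wz":0,"hand":-1},{"tx":0,"ty":0,"tz":0,"wx":0,"wy":0,"wz":0,"hand":-1},{"tx":0,"ty":0,"tz":0,"wx":0,"wy":0,"wz":0,"hand":-1},{"tx":0,"ty":0,"tz":0,"wx":0,"wy":0,"wz":0,"hand":-1},{"tx":0,"ty":0,"tz":0,"wx":0,"wy":0,"wz":0,"hand":-1},{"tx":0,"ty":0,"tz":0,"wx":0,"wy":0,"wz":0,"hand":-1},{"tx":0,"ty":0,"tz":0,"wx":0,"wy":0,"wz":0,"hand":-1}]' 32
```

```text
t: 6.37
ee_pos: [0.5388, 0.2718, 0.2042]
eef_rot: [-180.0, -0.0, 72.5]
force: [0.7, -1.6, -1.6]
width: 0.0212
gripper_force: 32.0
```

The opening is 21 mm, so the clamp is fully open. Lift it.

```bash
python3 -m creep '[{"tx":0,"ty":0,"tz":-0.3,"wx":0,"wy":0,"wz":0,"hand":-1},{"tx":0,"ty":0,"tz":-0.4,"wx":0,"wy":0,"wz":0,"hand":-1},{"tx":0,"ty":0,"tz":-0.4,"wx":0,"wy":0,"wz":0,"hand":-1},{"tx":0,"ty":0,"tz":-0.4,"wx":0,"wy":0,"wz":0,"hand":-1},{"tx":0,"ty":0,"tz":-0.4,"wx":0,"wy":0,"wz":0,"hand":-1},{"tx":0,"ty":0,"tz":-0.4,"wx":0,"wy":0,"wz":0,"hand":-1},{"tx":0,"ty":0,"tz":-0.4,"wx":0,"wy":0,"wz":0,"hand":-1},{"tx":0,"ty":0,"tz":-0.4,"wx":0,"wy":0,"wz":0,"hand":-1},{"tx":0,"ty":0,"tz":-0.3,"wx":0,"wy":0,"wz":0,"hand":-1},{"tx":0,"ty":0,"tz":0,"wx":0,"wy":0,"wz":0,"hand":-1},{"tx":0,"ty":0,"tz":0,"wx":0,"wy":0,"wz":0,"hand":-1}]'; python3 look.py g3 290,50 120,190
```

```text
t: 7.28
ee_pos: [0.5388, 0.2718, 0.3065]
eef_rot: [180.0, -0.0, 72.5]
force: [0.1, -0.3, -2.2]
width: 0.0214
gripper_force: 32.0
```

View pics/g3.png

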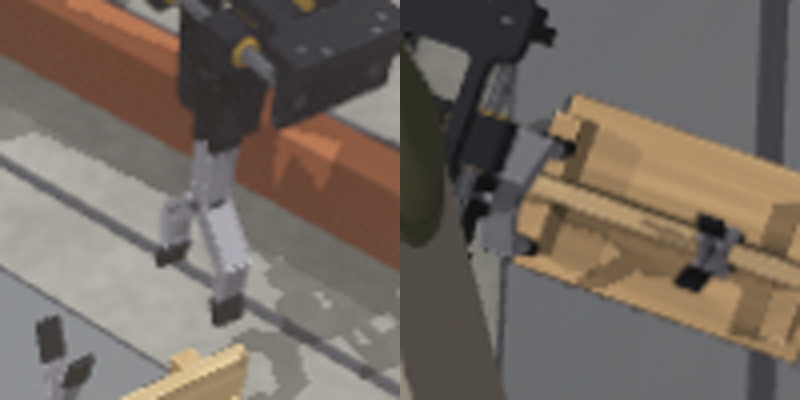

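The clamp is open and upright in the fingers: pads at about (333,113) and (347,127) in the scene view and (161,227) and (151,251) in the top view, clear of the rail. I raise it further to clear the small clamp, turn to the fence angle, then travel.

```bash
python3 -m creep '[{"tx":0,"ty":0,"tz":-0.5,"wx":0,"wy":0,"wz":-0.5,"hand":-1},{"tx":0,"ty":0,"tz":-0.5,"wx":0,"wy":0,"wz":-0.93,"hand":-1},{"tx":0,"ty":0,"tz":-0.4,"wx":0,"wy":0,"wz":-0.93,"hand":-1},{"tx":0,"ty":0,"tz":-0.4,"wx":0,"wy":0,"wz":-0.93,"hand":-1},{"tx":0,"ty":0,"tz":0,"wx":0,"wy":0,"wz":-0.93,"hand":-1},{"tx":0,"ty":0,"tz":0,"wx":0,"wy":0,"wz":-0.91,"hand":-1},{"tx":-0.3,"ty":-0.04,"tz":0,"wx":0,"wy":0,"wz":0,"hand":-1},{"tx":-0.6,"ty":-0.08,"tz":0,"wx":0,"wy":0,"wz":0,"hand":-1},{"tx":-0.9,"ty":-0.13,"tz":0,"wx":0,"wy":0,"wz":0,"hand":-1},{"tx":-0.9,"ty":-0.13,"tz":0,"wx":0,"wy":0,"wz":0,"hand":-1},{"tx":-0.9,"ty":-0.13,"tz":0,"wx":0,"wy":0,"wz":0,"hand":-1},{"tx":-0.9,"ty":-0.13,"tz":0,"wx":0,"wy":0,"wz":0,"hand":-1}]';python3 -m creep '[{"tx":-0.9,"ty":-0.13,"tz":0,"wx":0,"wy":0,"wz":0,"hand":-1},{"tx":-0.9,"ty":-0.13,"tz":0,"wx":0,"wy":0,"wz":0,"hand":-1},{"tx":-0.9,"ty":-0.13,"tz":0,"wx":0,"wy":0,"wz":0,"hand":-1},{"tx":-0.9,"ty":-0.13,"tz":0,"wx":0,"wy":0,"wz":0,"hand":-1},{"tx":-0.9,"ty":-0.13,"tz":0,"wx":0,"wy":0,"wz":0,"hand":-1},{"tx":-0.9,"ty":-0.13,"tz":0,"wx":0,"wy":0,"wz":0,"hand":-1},{"tx":-0.9,"ty":-0.13,"tz":0,"wx":0,"wy":0,"wz":0,"hand":-1},{"tx":-0.9,"ty":-0.13,"tz":0,"wx":0,"wy":0,"wz":0,"hand":-1},{"tx":-0.9,"ty":-0.13,"tz":0,"wx":0,"wy":0,"wz":0,"hand":-1},{"tx":-0.9,"ty":-0.13,"tz":0,"wx":0,"wy":0,"wz":0,"hand":-1},{"tx":0,"ty":0,"tz":0,"wx":0,"wy":0,"wz":0,"hand":-1},{"tx":0,"ty":0,"tz":0,"wx":0,"wy":0,"wz":0,"hand":-1}]'
```

```text
t: 8.38
ee_pos: [0.5384, 0.1337, 0.3596]
eef_rot: [-179.9, 0.0, 98.0]
force: [0.8, -0.3, -1.7]
width: 0.0214
gripper_force: 32.0
t: 9.38
ee_pos: [0.5379, -0.1388, 0.3594]
eef_rot: [-179.9, -0.1, 97.9]
force: [0.9, -0.4, -1.8]
width: 0.0217
gripper_force: 32.0
```

```bash
python3 -m creep '[{"tx":-0.84,"ty":-0.11,"tz":0,"wx":0,"wy":0,"wz":-0.05,"hand":-1},{"tx":-0.84,"ty":-0.11,"tz":0,"wx":0,"wy":0,"wz":0,"hand":-1},{"tx":-0.84,"ty":-0.11,"tz":0,"wx":0,"wy":0,"wz":0,"hand":-1},{"tx":-0.84,"ty":-0.11,"tz":0,"wx":0,"wy":0,"wz":0,"hand":-1},{"tx":-0.84,"ty":-0.11,"tz":0,"wx":0,"wy":0,"wz":0,"hand":-1},{"tx":0,"ty":0,"tz":0.8,"wx":0,"wy":0,"wz":0,"hand":-1},{"tx":0,"ty":0,"tz":0.8,"wx":0,"wy":0,"wz":0,"hand":-1},{"tx":0,"ty":0,"tz":0.8,"wx":0,"wy":0,"wz":0,"hand":-1},{"tx":0,"ty":0,"tz":0.6,"wx":0,"wy":0,"wz":0,"hand":-1},{"tx":0,"ty":0,"tz":0.3,"wx":0,"wy":0,"wz":0,"hand":-1},{"tx":0,"ty":0,"tz":0,"wx":0,"wy":0,"wz":0,"hand":-1},{"tx":0,"ty":0,"tz":0,"wx":0,"wy":0,"wz":0,"hand":-1}]'
cat > l2.py <<'E'
import sys; from h import *
k,a,b=sys.argv[1],eval(sys.argv[2]),eval(sys.argv[3]); f=5
def c(im,x0,y0,w=80,h=110):
    o=cv2.resize(im[y0:y0+h,x0:x0+w,::-1],None,fx=f,fy=f,interpolation=cv2.INTER_CUBIC)
    for x in range(x0,x0+w,10): cv2.putText(o,str(x),((x-x0)*f,8),0,.3,(0,255,255)); cv2.line(o,((x-x0)*f,10),((x-x0)*f,14),(0,255,255))
    for y in range(y0,y0+h,10): cv2.putText(o,str(y),(0,(y-y0)*f+3),0,.3,(0,255,255));cv2.line(o,(20,(y-y0)*f),(24,(y-y0)*f),(0,255,255))
    return o
cv2.imwrite(f"pics/{k}.png",np.hstack([c(cam["scene"]["pixels"],*a),c(cam["top"]["pixels"],*b)]))
s=manip.sense()["ee_pos"]
for n in cam: print(n,proj(n,s),proj(n,s-[0,0,.115]))
E
python3 l2.py g4 150,220 340,180
```

```text
t: 10.38
ee_pos: [0.5405, -0.264, 0.2619]
eef_rot: [180.0, 0.0, 98.4]
force: [0.8, -0.1, -0.9]
width: 0.0215
gripper_force: 32.0
scene [[157.35896558 255.53946409]] [[173.2316268  281.93092655]]
top [[405.33919586 242.39490908]] [[388.25513011 243.00245238]]
```

View pics/g4.png

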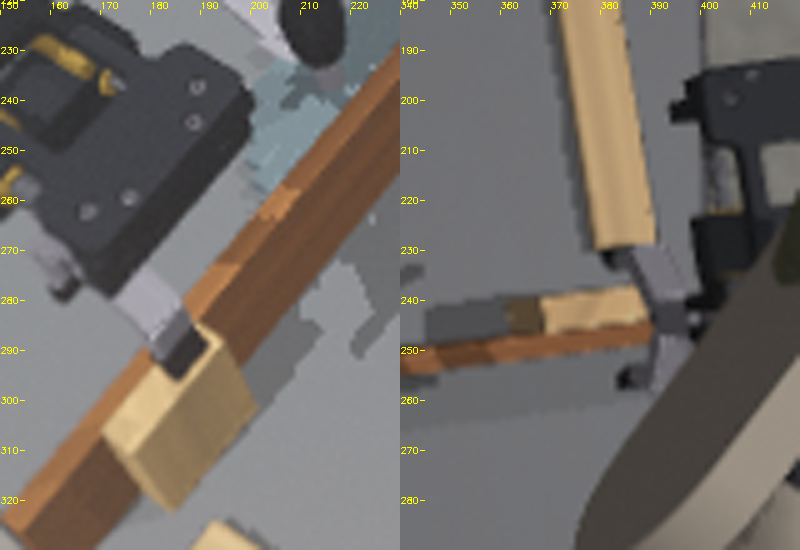

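The clamp gapes over the fence and block: the front pad's lower corners are at about (186,296) and (191,288) in the scene view, the rear pad at (162,280). In the top view the pads are at (381,232) and (384,256). I fit the pad positions and compare them with the block.

```bash
cat > f.py <<'E'
from h import *
s=manip.sense(); T=s["ee_pos"]; a=np.radians(s["eef_rot"][2]-90)
obs=[("scene",(1,.008,-.01,0),(185.6,296.2)),("scene",(1,.008,.01,0),(191.4,288.4)),("scene",(-1,0,-.01,0),(162.4,280.6)),("scene",(-1,0,.01,0),(166.4,277)),
("top",(1,.008,.01,0),(380,230)),("top",(1,0,.01,0),(382.4,234)),("top",(-1,0,.01,0),(384.4,253.6)),("top",(-1,.008,.01,0),(384,257.6))]
# offsets in tool-down frame: p=[u across, v along, z of pad bottom, half gape]
def M(p,m): return place([T[0],T[1],a],[p[0]+m[0]*(p[3]+m[1]),p[1]+m[2],p[2]])
p,r=fit(obs,M,[0,0,T[2]-.124,.0245]); print(np.round(p,4),r.tolist())
c=place([T[0],T[1],a],[p[0],p[1],0])[0]; print("pads mid",c,"pad centre z",p[2]+.009,"rel TCP",p[2]+.009-T[2])
g=np.array([.5395,-.2661]); e=c[:2]-g; th=np.radians(8.16)
print("err across fence, along:",e@[np.cos(th),np.sin(th)],e@[-np.sin(th),np.cos(th)])
E
python3 f.py
```

```text
[0.0002 0.0009 0.1362 0.0253] [[-1.3, 0.3], [-0.5, 0.1], [-0.3, 0.9], [2.4, -3.2], [0.4, -0.2], [-1.5, -0.9], [-0.5, 0.6], [0.4, -0.1]]
pads mid [ 0.54060722 -0.26359719  0.        ] pad centre z 0.1451557655178442 rel TCP -0.11729599506726207
err across fence, along: 0.0014512499829746127 0.0023203132141166845
```

The clamp is off by +1.5 mm across the fence and +2.3 mm along it. I correct that and lower to TCP z ≈ 0.167, which puts the pad centres at about 0.050.

```bash
python3 -m creep '[{"tx":-0.08,"ty":-0.05,"tz":0,"wx":0,"wy":0,"wz":0.04,"hand":-1},{"tx":0,"ty":0,"tz":0.3,"wx":0,"wy":0,"wz":0,"hand":-1},{"tx":0,"ty":0,"tz":0.3,"wx":0,"wy":0,"wz":0,"hand":-1},{"tx":0,"ty":0,"tz":0.3,"wx":0,"wy":0,"wz":0,"hand":-1},{"tx":0,"ty":0,"tz":0.3,"wx":0,"wy":0,"wz":0,"hand":-1},{"tx":0,"ty":0,"tz":0.2,"wx":0,"wy":0,"wz":0,"hand":-1},{"tx":0,"ty":0,"tz":0.1,"wx":0,"wy":0,"wz":0,"hand":-1},{"tx":0,"ty":0,"tz":0,"wx":0,"wy":0,"wz":0,"hand":-1},{"tx":0,"ty":0,"tz":0,"wx":0,"wy":0,"wz":0,"hand":-1}]';python3 l2.py g5 150,235 340,180
```

```text
t: 11.33
ee_pos: [0.5392, -0.2671, 0.2163]
eef_rot: [180.0, 0.0, 98.2]
force: [-0.7, 0.2, -1.2]
width: 0.0213
gripper_force: 32.0
scene [[162.54899896 267.4755122 ]] [[177.13400625 291.3199202 ]]
top [[399.18475339 243.32057289]] [[383.61273482 243.78712785]]
```

View pics/g5.png

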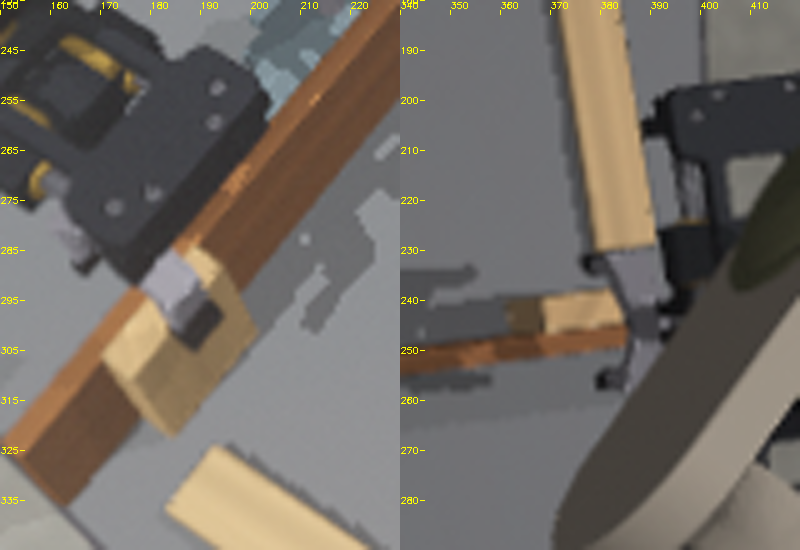

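In the top view the front pad is at (378,233), ahead of the block's front edge at about row 238. The rear pad is at (381,256), behind the fence's rear edge at about row 249. The gaps are about equal at 3 px (8 mm) each, so I lower the last 49 mm.

```bash
python3 -m creep '[{"tx":0,"ty":0,"tz":0.2,"wx":0,"wy":0,"wz":0,"hand":-1},{"tx":0,"ty":0,"tz":0.2,"wx":0,"wy":0,"wz":0,"hand":-1},{"tx":0,"ty":0,"tz":0.2,"wx":0,"wy":0,"wz":0,"hand":-1},{"tx":0,"ty":0,"tz":0.2,"wx":0,"wy":0,"wz":0,"hand":-1},{"tx":0,"ty":0,"tz":0.2,"wx":0,"wy":0,"wz":0,"hand":-1},{"tx":0,"ty":0,"tz":0.2,"wx":0,"wy":0,"wz":0,"hand":-1},{"tx":0,"ty":0,"tz":0.2,"wx":0,"wy":0,"wz":0,"hand":-1},{"tx":0,"ty":0,"tz":0.15,"wx":0,"wy":0,"wz":0,"hand":-1},{"tx":0,"ty":0,"tz":0.1,"wx":0,"wy":0,"wz":0,"hand":-1},{"tx":0,"ty":0,"tz":0,"wx":0,"wy":0,"wz":0,"hand":-1},{"tx":0,"ty":0,"tz":0,"wx":0,"wy":0,"wz":0,"hand":-1},{"tx":0,"ty":0,"tz":0,"wx":0,"wy":0,"wz":0,"hand":-1}]';python3 l2.py g6 150,235 340,180
```

```text
t: 12.43
ee_pos: [0.5392, -0.2672, 0.1671]
eef_rot: [180.0, 0.0, 98.2]
force: [0.2, -0.5, -1.5]
width: 0.0214
gripper_force: 32.0
scene [[169.26674921 278.44489749]] [[182.45202663 299.97492394]]
top [[391.97023494 243.57024303]] [[377.94155196 243.982185  ]]
```

View pics/g6.png

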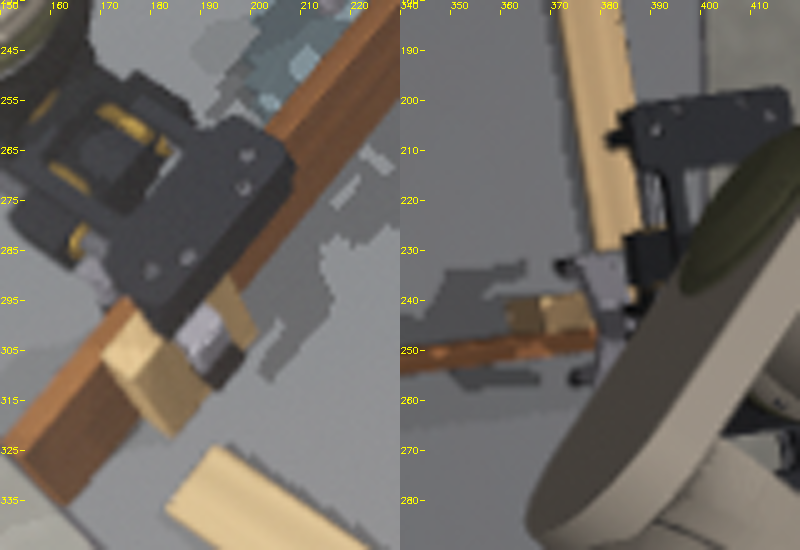

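The clamp straddles the fence and block. The front pad is at about (193,308) in the scene view and the rear pad at (376,256) in the top view. The block's corners at (171,306) and (184,322) have not moved, and there is no contact force.

```bash
python3 -c "
from workcell import manip
print(manip.sign_off())"
```

```text
the job is handed in; nothing more can be done
None
```

I handed the job in with the large clamp held open over the fence and stop block at a 32 N grip. The pad centres are about 50 mm above the table, with roughly 8 mm estimated clear on each side and no sign of touching or shifting the block; the hand-in gave no verdict.

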